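# Tip two remotes down a size-sorting rack

## Robot

A 6-joint arm with a two-finger parallel gripper is mounted at the origin on the work surface. World frame = base frame: x ahead of the robot, y to its left, z up, the work surface at z = 0. Lengths are in m, angles in rad, forces in N, time in s.
With the tool pointing down it reaches from about 0.375 to 0.9 m from the base axis. Payload 3.1 kg.
Tool frame: the origin (TCP) lies between the finger pads; the fingertips stand 17 mm ahead of it and the grasp point (between the pads) lies 2 mm behind it (robot.nose_length is the distance from the TCP to the fingertips, in m); z points along the fingers, y is the line along which they close (so a half turn about z gives the same grasp; the last joint's range is limited). The gripper opens to 87 mm and grips with 3 to 60 N. Pads are 19 mm wide; open, the fingers measure 117 mm over their backs; the gripper's body (75 mm by 190 mm) begins 51 mm behind the grasp point.
Start: joints at [-1.486, 0.527, 1.433, -0, 1.181, -0.178], TCP at [0.162, -0.604, 0.24] pointing down, gripper open.
Joint ranges: [-3.08, 3.08], [-0.75, 2.2], [0.22, 2.44], [-1.43, 4.57], [0, 2.65], [-2.85, 2.85]. Speed limits (rad/s): [2.79, 2.79, 3.14, 3.14, 3.14, 3.14].

## Interface

Orientations are given as a unit quaternion [x, y, z, w].
In Python, from rig import robot, cams gives the robot as it stands.
- The arm moves only by the shell command python3 -m pendant 'ROWS' [FORCE]. ROWS is JSON, a list of rows, each an object with "jaw": the opening, from 0 (shut) to 1 (fully open); "linear": the shift along the tool's x, y, z in cm, a list of three; "twist": the turn about the tool's z in degrees. A call has 1 to 12 rows; each row shifts and turns the commanded pose from where the row before left it, along the tool's axes as they then stand; what a row does not reach is not made up. A row lasts 1/12 s, in which the tool goes at most 41.7 mm and 7.16 degrees, less where a joint would pass 70% of its speed; a pose out of reach is approached as far as the arm can. A call is refused whole if a number of a shift passes 4.17 or a number of a turn 7.16, either way. A call with a gripper value outside its range is refused whole. The fingers move at their own pace and stop on an object; FORCE is the grip in N (left out, the last holds). Time passes only in rows, so rows that do not move let the fingers close. It gives the time, the measured TCP pose, the force, the opening and the grip force at its end, in the units of the state.
- robot.get_obs(): the state, without advancing time (a new reading comes with each control period).
- cams.camera(name): name is "scene" or "top" or "wrist"; returns a dict with "color" (384x512x3 uint8, blue, green, red), "depth" (384x512 float32, m along the optical axis (not along the pixel's ray), 0 where there is no reading), "fov_y" (degrees; the focal length in pixels is half the picture's height over the tangent of half this angle, whatever the lens; pixels are square), "cx", "cy" (the principal point, pixels), "k1" (the pictures are not rectified: a ray, as slopes to the right and down, at radius r is drawn at 1 + k1 r^2 times it, then the intrinsics apply), "view" (4x4, takes a point from world to camera coordinates). Camera axes: x right, y down, z forward; pixel columns grow to the right and rows downward; lengths in m; the calibration is good to about 2 mm. A picture is of the moment at which its call begins.
- robot.hand_in(): hands the job in; it is judged then, once.
The state is a dict: "time": time; "q": joint angles; "joint_velocities": joint speeds; "joint_torque": joint torques, N m; "position": TCP position; "tool_rot": TCP orientation; "ft_force": force on the tool from outside, world axes, zero at the start; "moment": the same for the moment, N m; "grip_width": finger opening in m; "grip_force": force on a finger pad.
Only numpy, scipy, OpenCV 4.12 (cv2) and the standard library are available. Lean on these libraries where they do the work, as an engineer would, in place of code of your own. Each camera call takes 0.05 s, during which the arm holds its last target. There are 200 camera calls.

## Task

Put the two remotes away with the sorting rack: without picking them up, slide each one squarely off the landing so that it tips onto the ramp and runs down into its own well, the white one in the short upper well and the black one in the long lower well. Then press each remote down past its sprung catch until it lies flat on the floor of its well, without forcing it, and leave the mug, the glass votive and the tin where they stand.

Things in the scene. Friction and masses are not known exactly. Their poses are not given: they have to be found in the camera images.
- rack: wooden remote-sorting rack, fixed on the blue shelf. Origin on the shelf surface below the middle of the crest where its level landing meets its ramp. x along the crest, z up, y back over the landing; the ramp descends to -y. Landing: top at z = 0.125, x +-108 mm, y 0 to 180 mm, no walls, open behind and at the ends. Waxed wood (friction about 0.2), as is the ramp.
- deck: the rack's ramp, sloping 0.384 rad. Origin mid-crest on its surface; x as the rack's, y uphill, z square off it. 204 mm between side walls 15 mm high, 6 thick. Downhill of the crest: 45 mm board, short well (66 along the slope), 35 rib, long well (66), 15 end rib; 227 in all. Remotes slide down by themselves; one longer than 140 mm, kept square, bridges the short well and slides on.
- short_well (a point): middle of the floor of the short well, for the white remote: 140 mm across (x) by 66 along the slope (y), 31 deep, square walls, grey felt floor; axes as the ramp's. A remote that slides in comes to rest with its downhill long edge on the floor and its uphill long edge up on the catch, tilted about 0.5 rad.
- long_well (a point): middle of the floor of the long well, for the black remote: 204 mm across (x) by 66 along the slope (y), 31 deep; axes as the ramp's. Otherwise like the short well.
- catch_short (a joint): round brass sprung catch, 62 x 12 mm, mid-length of the short well's uphill wall, sticking out 7 mm, its axis 24 mm above the well floor. Value: travel into the wall, 0 (out) to 0.0065 m. Spring 2.5 N at 0, 6.4 N at full travel. About 8 to 14 N on the remote's uphill half (14 mm uphill of mid-well) drives it back; pressed on, the remote goes down to the floor (it may pause at 0.2 rad) and stays.
- catch_long (a joint): round brass sprung catch, 62 x 12 mm, mid-length of the long well's uphill wall, sticking out 7 mm, its axis 24 mm above the well floor. Value: travel into the wall, 0 (out) to 0.0065 m. Spring 2.5 N at 0, 6.4 N at full travel. About 8 to 14 N on the remote's uphill half (14 mm uphill of mid-well) drives it back; pressed on, the remote goes down to the floor (it may pause at 0.2 rad) and stays.
- short_remote_center (a point): the centre (half-way up) of the white remote, a plain slab 130 mm long (its x) x 60 mm wide (y) x 18 mm thick (z), about 0.1 kg, with small grey keys. It starts lying on the landing, roughly along the crest, in the front row by the crest or the back row behind the other remote.
- long_remote_center (a point): the centre (half-way up) of the black remote, a plain slab 190 mm long (its x) x 60 mm wide (y) x 18 mm thick (z), about 0.15 kg. It starts in the other row of the landing.
- short_remote: the same white remote, origin in the middle of its underside.
- long_remote: the same black remote, origin in the middle of its underside.
- mug: empty white ceramic mug, 82 mm across, 95 mm high, handle to its +y; a bystander. Origin: middle of its underside.
- votive: frosted glass votive holder, 72 mm across, 70 mm high; a bystander. Origin: middle of its underside.
- tin: round plastic tin, green with a white screw-top lid, 94 mm across, 58 mm high; a bystander. Origin: middle of its underside.
Things that resemble listed ones, but are neither listed nor needed, are in the scene too. There is more than one size of the short_remote; the job needs the middle-sized.

How it is judged:
At the end, for the whole second after the job is handed in: Each remote lies flat in its own well (white in short, black in long), below the catch: its centre within 8 mm across and 6 mm along the slope of the well's middle and less than 12 mm above the well floor (9 mm when fully down), its face within 0.07 rad of the ramp's slope, at rest (x of short_remote_center in the frame of short_well between -0.008 and 0.008 m and y of short_remote_center in the frame of short_well between -0.006 and 0.006 m and z of short_remote_center in the frame of short_well below 0.012 m and angle between the z axis of each of short_remote_center, long_remote_center and the z axis of deck, either way round below 0.07 rad and linear speed of each of short_remote, long_remote below 0.02 m/s and x of long_remote_center in the frame of long_well between -0.008 and 0.008 m and y of long_remote_center in the frame of long_well between -0.006 and 0.006 m and z of long_remote_center in the frame of long_well below 0.012 m); the robot touches nothing.
It fails at once if a remote is lifted more than 20 mm above its place on the landing (z of any of short_remote_center, long_remote_center in the frame of rack above 0.154 m).
It fails at once if a remote is pushed, pressed or gripped by the fingers with more than 80 N (contact force between any of short_remote, long_remote and the fingers above 80 N).
It fails at once if the mug, the votive or the tin is moved more than 20 mm or tipped (distance of any of mug, votive, tin from where it was at the start of the episode above 0.02 m or angle between any of mug, votive, tin's own z axis and vertical above 0.3 rad).
It also fails if it takes over 72 s, if anything falls off the work surface, if the arm or the gripper's body presses on something with over 40 N, if the wrist force passes 120 N, or if a joint passes its speed limit or range.

## Working session

There is one attempt and no reset: what is moved stays moved. The work goes in short steps, Python scripts to look and compute and a shell command to move; the robot and the scene stay as the last step left them, time stands still between calls to the robot, and variables do not carry over. Pictures are saved under pics/ and viewed, at most 10 in all, crops included, and the job is handed in when it is done.

```bash
mkdir -p pics; cat > h.py <<'E'
import numpy as np, cv2
from rig import robot, cams
def K(c):
    f=c["color"].shape[0]/2/np.tan(np.radians(c["fov_y"])/2)
    return np.array([[f,0,c["cx"]],[0,f,c["cy"]],[0,0,1.]]), np.array([c["k1"],0,0,0.])
def shot(n,fn=None):
    c=cams.camera(n)
    if fn: cv2.imwrite("pics/"+fn,c["color"])
    np.save("pics/last_"+n+".npy",c,allow_pickle=True); return c
def load(n): return np.load("pics/last_"+n+".npy",allow_pickle=True).item()
def ray(c,uv):
    k,d=K(c); p=cv2.undistortPoints(np.array(uv,float).reshape(-1,1,2),k,d).reshape(-1,2)
    return np.c_[p,np.ones(len(p))]
def depthpt(c,uv):  # via depth
    r=ray(c,uv); z=np.array([np.median(c["depth"][int(v)-1:int(v)+2,int(u)-1:int(u)+2]) for u,v in uv])
    T=np.linalg.inv(c["view"]); return (r*z[:,None])@T[:3,:3].T+T[:3,3]
def planept(c,uv,z):
    T=np.linalg.inv(c["view"]); d=ray(c,uv)@T[:3,:3].T; o=T[:3,3]
    return o+d*((z-o[2])/d[:,2])[:,None]
def proj(c,P):
    k,d=K(c); V=c["view"]; return cv2.projectPoints(np.array(P,float),cv2.Rodrigues(V[:3,:3])[0],V[:3,3],k,d)[0].reshape(-1,2)
E
python3 - <<'E'
from h import *
a=shot("scene","s1.png");b=shot("top","t1.png")
o=robot.get_obs();print(o["time"],o["position"],o["tool_rot"],o["ft_force"])
E
```

```text
0.1 [ 0.16231709 -0.60290598  0.23866323] [ 9.91380242e-01  1.31012464e-01  3.16401277e-05 -9.74017467e-04] [-0.66776603 -0.34703914 -0.29672108]
```

View pics/s1.png

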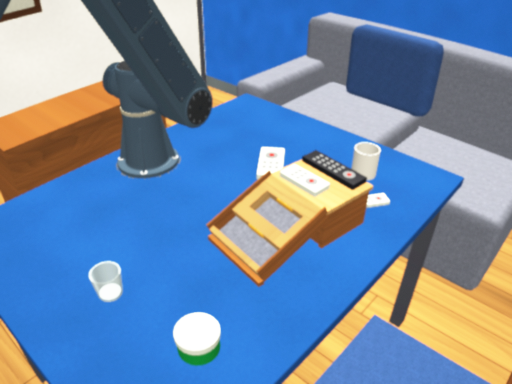

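View pics/t1.png

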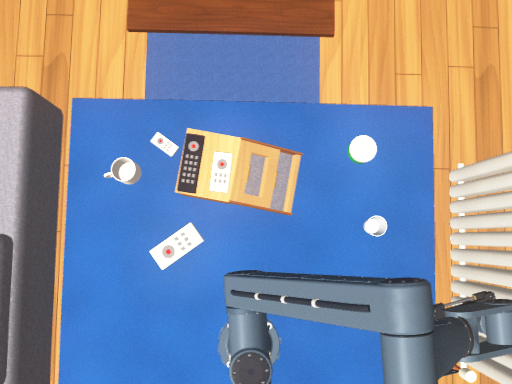

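The scene shows the rack with white (middle-sized) in the front row, black in the back row. In the top picture the rack spans about (180,130)–(300,213), the white remote is at (221,172) and the black one at (190,163). The decoys are at (165,144) and (177,246).

```bash
python3 - <<'E'
from h import *
c=load("top"); cv2.imwrite("pics/t1c.png",cv2.resize(c["color"][115:225,165:310],None,fx=5.4,fy=5.4,interpolation=cv2.INTER_CUBIC))
pts=[(190,175),(221,185),(206,165),(240,175),(262,150),(255,175),(285,180),(100,230)]
for p,q in zip(pts,depthpt(c,pts)): print(p,q.round(4))
E
```

```text
(190, 175) [0.5584 0.2004 0.1446]
(221, 185) [0.5281 0.1001 0.1442]
(206, 165) [0.5948 0.1515 0.1251]
(240, 175) [0.5651 0.04   0.1176]
(262, 150) [ 0.6542 -0.0317  0.0928]
(255, 175) [ 0.5726 -0.0103  0.0671]
(285, 180) [ 0.5632 -0.1163  0.0204]
(100, 230) [0.3775 0.5232 0.0029]
```

View pics/t1c.png

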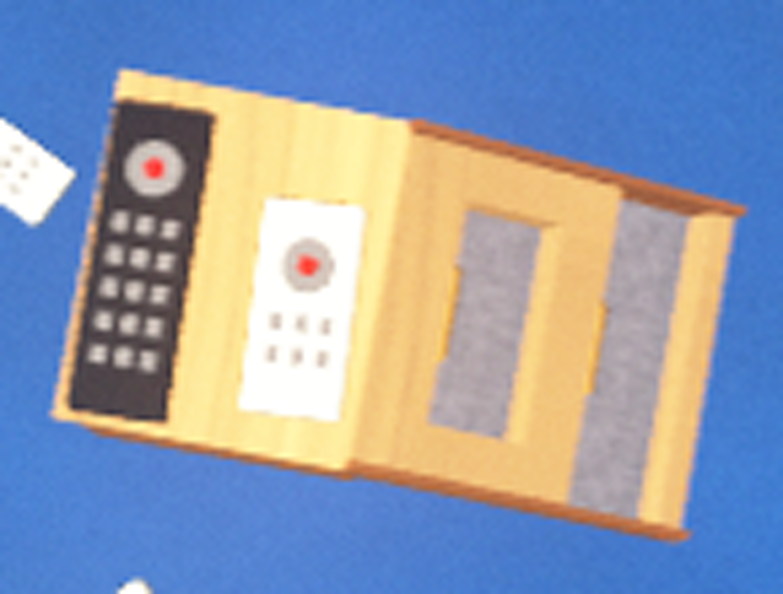

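```bash
cat >> h.py <<'E'
def crop(p,s=5.4,o=(165,115)): return [((u+.5)/s-.5+o[0],(v+.5)/s-.5+o[1]) for u,v in p]
def rigid(A,B):  # 2D A->B
    a,b=A.mean(0),B.mean(0); H=(A-a).T@(B-b); th=np.arctan2(H[0,1]-H[1,0],H[0,0]+H[1,1])
    R=np.array([[np.cos(th),-np.sin(th)],[np.sin(th),np.cos(th)]]); t=b-R@a
    return th,R,t,np.linalg.norm(A@R.T+t-B,axis=1)
def rect(x0,x1,y0,y1): return np.array([[x0,y1],[x1,y1],[x1,y0],[x0,y0]])
E
python3 - <<'E'
from h import *
c=load("top")
# rack x direction: y back (world +y, image left), x = y cross z -> world +x roughly (image up)
L=planept(c,crop([(52,417),(120,70),(410,121),(347,474)]),.125)[:,:2]   # (-x,back),(+x,back),(+x,crest),(-x,crest)
th,R,t,e=rigid(rect(-.108,.108,0,.18),L); print("rack",th,t,e)
for n,l,p in [("white",.13,[(240,410),(264,199),(366,207),(341,420)]),("black",.19,[(68,411),(114,101),(215,115),(166,421)])]:
    P=planept(c,crop(p),.143)[:,:2]
    a,_,q,e=rigid(rect(-l/2,l/2,-.03,.03),P); print(n,a,q,"in rack",R.T@(q-t),"yaw rel",a-th,e)
# deck check: short-well felt, long-well felt via projection of model
s,co=np.sin(.384),np.cos(.384)
def deck(x,d,h): # d downhill
    y=-d*co-h*s; z=.125-d*s+h*co
    return [*(R@[x,y]+t),z]
P=[deck(-.07,45,0)] if 0 else [deck(-.07,.045,-.031),deck(.07,.045,0),deck(.07,.111,0),deck(-.07,.111,-.031),deck(0,.078,-.031),deck(0,.179,-.031),deck(.108,.227,.015),deck(-.108,.227,.015)]
uv=proj(c,P); print(((uv+.5-[165,115])*5.4-.5).round(0).tolist())
E
```

```text
rack -0.15926122476618007 [0.58238913 0.05740502] [0.000543   0.00018503 0.00120187 0.00181108]
white -0.0859959682960939 [0.57122107 0.10224989] in rack [-0.01813862  0.04250622] yaw rel 0.07326525647008617 [0.00071139 0.00168895 0.00089423 0.00098017]
black -0.11962183988004155 [0.59781335 0.19963482] in rack [-0.00732704  0.14287595] yaw rel 0.03963938488613852 [0.00057984 0.00122666 0.00132559 0.00237817]
[[408.0, 425.0], [467.0, 200.0], [563.0, 225.0], [504.0, 445.0], [476.0, 326.0], [618.0, 359.0], [745.0, 206.0], [688.0, 540.0]]
```

```bash
cat >> h.py <<'E'
# rack frame estimate from top view
RT=np.array([.58239,.05741]); TH=-.15926
RR=np.array([[np.cos(TH),-np.sin(TH)],[np.sin(TH),np.cos(TH)]])
def rk(x,y): return RR@[x,y]+RT
def tool():
    o=robot.get_obs(); from scipy.spatial.transform import Rotation as Ro
    M=Ro.from_quat(o["tool_rot"]).as_matrix(); return o,M
def state():
    o,M=tool(); p=o["position"]; r=RR.T@(p[:2]-RT)
    print("t",round(o["time"],2),"rack xyz mm",(np.r_[r,p[2]]*1000).round(1),"phi-TH deg",round(np.degrees(np.arctan2(M[1,0],M[0,0])-TH),2),"F",o["ft_force"].round(1),"grip",round(o["grip_width"],4),round(o["grip_force"],1),"tilt",M[:,2].round(3))
def togo(x,y,z,phirel=None): # target TCP in rack frame m; prints tool-frame shift cm (axes as they stand) and twist deg
    o,M=tool(); d=M.T@(np.r_[rk(x,y),z]-o["position"]); ph=np.arctan2(M[1,0],M[0,0])
    tw=None if phirel is None else round(-np.degrees(TH+np.radians(phirel)-ph),2)
    print("shift cm",(d*100).round(2),"twist",tw)
E
python3 -m pendant '[{"jaw":1,"linear":[2.89,-2.88,0],"twist":0},{"jaw":1,"linear":[2.89,-2.88,0],"twist":0},{"jaw":1,"linear":[2.89,-2.88,0],"twist":0},{"jaw":1,"linear":[2.89,-2.88,0],"twist":0},{"jaw":1,"linear":[2.89,-2.88,0],"twist":0},{"jaw":1,"linear":[2.89,-2.88,0],"twist":0},{"jaw":1,"linear":[2.89,-2.88,0],"twist":0},{"jaw":1,"linear":[2.89,-2.88,0],"twist":0},{"jaw":1,"linear":[2.89,-2.88,0],"twist":0},{"jaw":1,"linear":[2.89,-2.88,0],"twist":0}]' 8
python3 -m pendant '[{"jaw":1,"linear":[2.89,-2.88,0],"twist":0},{"jaw":1,"linear":[2.89,-2.88,0],"twist":0},{"jaw":1,"linear":[2.89,-2.88,0],"twist":0},{"jaw":1,"linear":[2.89,-2.88,0],"twist":0},{"jaw":1,"linear":[2.89,-2.88,0],"twist":0},{"jaw":1,"linear":[2.89,-2.88,0],"twist":0},{"jaw":1,"linear":[2.89,-2.88,0],"twist":0},{"jaw":1,"linear":[2.89,-2.88,0],"twist":0},{"jaw":1,"linear":[2.89,-2.88,0],"twist":0}]'
python3 -m pendant '[{"jaw":1,"linear":[0,0,0],"twist":6.66},{"jaw":1,"linear":[0,0,0],"twist":6.67},{"jaw":1,"linear":[0,0,0],"twist":6.67},{"jaw":1,"linear":[0,0,0],"twist":0},{"jaw":1,"linear":[0,0,0],"twist":0}]'
python3 - <<'E'
from h import *
c=shot("wrist","w1.png"); state(); togo(-.0181,.0425,.145,4.2)
E
```

```text
time: 0.93
position: [0.367, -0.2483, 0.2394]
tool_rot: [0.991, 0.131, -0.0, -0.0]
ft_force: [1.9, -0.0, 0.7]
grip_width: 0.087
grip_force: 0.0
time: 1.68
position: [0.5508, 0.0697, 0.2392]
tool_rot: [0.991, 0.131, -0.0, -0.0]
ft_force: [1.5, -1.0, 0.4]
grip_width: 0.0872
grip_force: 0.0
time: 2.1
position: [0.5502, 0.0677, 0.2392]
tool_rot: [0.999, -0.042, -0.0, -0.0]
ft_force: [0.8, -0.3, 0.5]
grip_width: 0.0868
grip_force: 0.0
t 2.15 rack xyz mm [-33.4   4.9 239.3] phi-TH deg 4.33 F [ 0.1 -0.  -0.3] grip 0.087 0.0 tilt [-0.001  0.    -1.   ]
shift cm [ 1.81 -3.64  9.43] twist 0.13
```

View pics/w1.png

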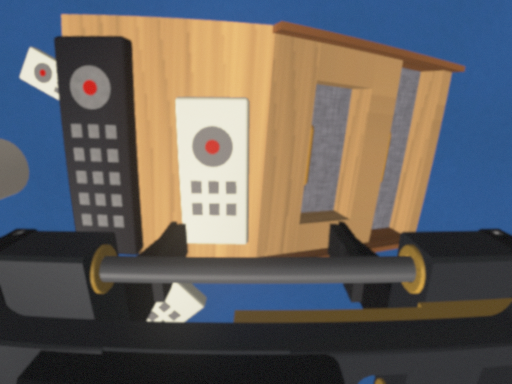

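White is at (176..248, 98..244), with black on the left. The crest runs from (277,28) to (258,256), and the short well's felt is at about (325,150).

```bash
python3 - <<'E'
from h import *
c=load("wrist")
P=planept(c,[(183,243),(176,99),(248,98),(247,244)],.143)[:,:2]
a,_,q,e=rigid(rect(-.065,.065,-.03,.03),P); print("white rack",RR.T@(q-RT),a-TH,e)
print("crest",[RR.T@(p[:2]-RT) for p in planept(c,[(276,28),(259,254),(62,15)],.125)])
s,co=np.sin(.384),np.cos(.384)
print(proj(c,[[*rk(x,-d*co-h*s),.125-d*s+h*co] for x,d,h in [(.07,.045,0),(.07,.111,0),(-.07,.111,0),(-.07,.045,0),(.108,.227,.015)]]).round(0).tolist())
E
```

```text
white rack [-0.01790154  0.04406913] 0.05755020002854162 [0.00114757 0.00230929 0.00103557 0.00153849]
crest [array([0.10583466, 0.00027013]), array([-0.09885747, -0.00151257]), array([0.10756477, 0.18025225])]
[[318.0, 80.0], [373.0, 88.0], [351.0, 219.0], [300.0, 224.0], [466.0, 65.0]]
```

```bash

python3 -m pendant '[{"jaw":1,"linear":[0.9,-1.86,0],"twist":0},{"jaw":1,"linear":[0.9,-1.86,0],"twist":0},{"jaw":1,"linear":[0,0,2.8],"twist":0},{"jaw":1,"linear":[0,0,2.5],"twist":0},{"jaw":1,"linear":[0,0,2],"twist":0},{"jaw":1,"linear":[0,0,1.2],"twist":0},{"jaw":1,"linear":[0,0,0.6],"twist":0},{"jaw":1,"linear":[0,0,0],"twist":0},{"jaw":1,"linear":[0,0,0],"twist":0}]' 6
python3 -c "from h import *; state(); togo(-.018,.0435,.146)"
```

```text
time: 2.9
position: [0.572, 0.1028, 0.1488]
tool_rot: [0.999, -0.043, 0.0, -0.0]
ft_force: [1.1, 0.5, 0.1]
grip_width: 0.0876
grip_force: 0.0
t 2.9 rack xyz mm [-17.5  43.2 148.8] phi-TH deg 4.2 F [1.1 0.5 0.1] grip 0.0876 0.0 tilt [ 0.  0. -1.]
shift cm [-0.05 -0.04  0.28] twist None
```

```bash

python3 -m pendant '[{"jaw":1,"linear":[0,0,0.25],"twist":0},{"jaw":0.6,"linear":[0,0,0],"twist":0},{"jaw":0.6,"linear":[0,0,0],"twist":0},{"jaw":0.6,"linear":[0,0,0],"twist":0},{"jaw":0.6,"linear":[0,0,0],"twist":0},{"jaw":0.6,"linear":[0,0,0],"twist":0},{"jaw":0.6,"linear":[0,0,0],"twist":0},{"jaw":0.6,"linear":[0,0,0],"twist":0}]' 6
python3 -c "from h import *; state(); togo(-.000,.020,.146,0)"
```

```text
time: 3.57
position: [0.5717, 0.1031, 0.1463]
tool_rot: [0.999, -0.043, 0.0, -0.0]
ft_force: [-0.6, 0.1, 2.5]
grip_width: 0.0603
grip_force: 6.0
t 3.57 rack xyz mm [-17.8  43.4 146.3] phi-TH deg 4.18 F [-0.6  0.1  2.5] grip 0.0603 6.0 tilt [ 0.  0. -1.]
shift cm [1.6  2.47 0.03] twist 4.18
```

```bash

python3 -m pendant '[{"jaw":0.6,"linear":[0,0,0],"twist":2.1},{"jaw":0.6,"linear":[0,0,0],"twist":2.1},{"jaw":0.6,"linear":[0.45,0.6,0],"twist":0},{"jaw":0.6,"linear":[0.45,0.6,0],"twist":0},{"jaw":0.6,"linear":[0.45,0.6,0],"twist":0},{"jaw":0.43,"linear":[0.43,0.54,0],"twist":0},{"jaw":0.6,"linear":[0,0,0],"twist":0},{"jaw":0.6,"linear":[0,0,0],"twist":0}]'
python3 - <<'E'
from h import *
c=shot("wrist","w2.png"); state(); togo(-.000,.020,.146,0)
E
```

```text
time: 4.23
position: [0.5868, 0.0757, 0.1464]
tool_rot: [0.997, -0.08, 0.001, 0.0]
ft_force: [0.8, -1.5, 2.6]
grip_width: 0.0599
grip_force: 6.0
t 4.28 rack xyz mm [  1.1  19.1 146.3] phi-TH deg -0.05 F [ 1.6 -1.3  3. ] grip 0.06 6.0 tilt [ 0.002 -0.001 -1.   ]
shift cm [-0.11 -0.09  0.03] twist -0.05
```

View pics/w2.png

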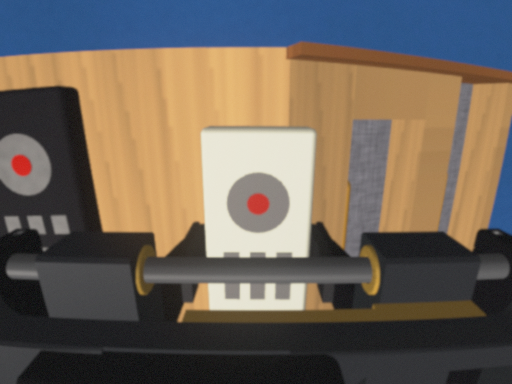

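White is gripped square. Its far corners are at (203,128) and (315,129), and the well's far uphill corner is at (352,119).

```bash
python3 - <<'E'
from h import *
c=load("wrist")
print("white far",[(RR.T@(p[:2]-RT)).round(4) for p in planept(c,[(203,128),(315,129)],.143)])
s,co=np.sin(.384),np.cos(.384)
print("pred well corners, crest far, wall",proj(c,[[*rk(x,-d*co-h*s),.125-d*s+h*co] for x,d,h in [(.07,.045,0),(.07,.111,0),(.102,.0,0),(.108,0,0)]]).round(0).tolist())
E
```

```text
white far [array([0.0665, 0.046 ]), array([ 0.0659, -0.0107])]
pred well corners, crest far, wall [[354.0, 119.0], [426.0, 119.0], [292.0, 59.0], [292.0, 47.0]]
```

```bash

python3 -m pendant '[{"jaw":0.6,"linear":[-0.1,0,0],"twist":0},{"jaw":1,"linear":[0,0,0],"twist":0},{"jaw":1,"linear":[0,0,0],"twist":0},{"jaw":1,"linear":[0,0,0],"twist":0},{"jaw":1,"linear":[0,0,0],"twist":0},{"jaw":1,"linear":[0,0,-1],"twist":0},{"jaw":1,"linear":[0,0,-2],"twist":0},{"jaw":1,"linear":[0,0,-3],"twist":0},{"jaw":1,"linear":[0,-2.4,0],"twist":-6},{"jaw":1,"linear":[0,0,0],"twist":-7},{"jaw":1,"linear":[0,0,0],"twist":-7},{"jaw":1,"linear":[0,0,0],"twist":-7}]'
python3 -m pendant '[{"jaw":1,"linear":[0,0,0],"twist":-7},{"jaw":1,"linear":[0,0,0],"twist":-7},{"jaw":1,"linear":[0,0,0],"twist":-7},{"jaw":1,"linear":[0,0,0],"twist":-7},{"jaw":1,"linear":[0,0,0],"twist":-7},{"jaw":1,"linear":[0,0,0],"twist":-7},{"jaw":1,"linear":[0,0,0],"twist":-7},{"jaw":1,"linear":[0,0,0],"twist":-7},{"jaw":1,"linear":[0,0,0],"twist":-7},{"jaw":1,"linear":[0,0,0],"twist":0},{"jaw":1,"linear":[0,0,0],"twist":0}]'
python3 - <<'E'
from h import *
c=shot("wrist","w3.png"); state(); togo(0,.068,.146,90)
c=shot("top");cv2.imwrite("pics/t2c.png",cv2.resize(c["color"][115:225,165:310],None,fx=5.4,fy=5.4,interpolation=cv2.INTER_CUBIC))
E
```

```text
time: 5.28
position: [0.5884, 0.1016, 0.2071]
tool_rot: [0.987, 0.159, 0.0, 0.0]
ft_force: [-0.8, 0.9, 0.0]
grip_width: 0.0868
grip_force: 0.0
time: 6.2
position: [0.5883, 0.1011, 0.2066]
tool_rot: [0.762, 0.647, 0.0, 0.0]
ft_force: [0.6, -0.4, 0.4]
grip_width: 0.087
grip_force: 0.0
t 6.25 rack xyz mm [ -1.1  44.1 206.5] phi-TH deg 89.82 F [-0.3 -0.   0.1] grip 0.0871 0.0 tilt [ 0.  0. -1.]
shift cm [2.39 0.1  6.05] twist -0.18
```

View pics/w3.png

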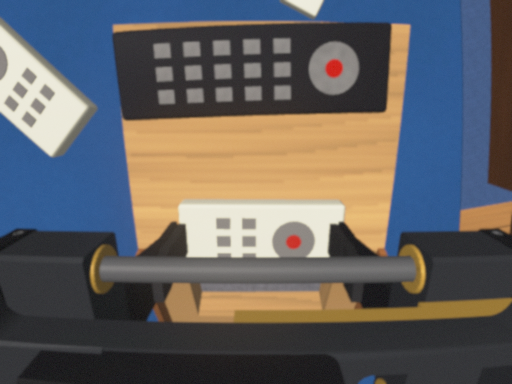

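White's rear edge runs (180,202)–(343,202). Black's corners are (115,33), (390,24), (388,109) and (123,119).

```bash
python3 - <<'E'
from h import *
c=load("wrist")
print("white rear",[(RR.T@(p[:2]-RT)).round(4) for p in planept(c,[(180,202),(343,202)],.143)])
P=planept(c,[(115,33),(390,24),(388,109),(123,119)],.143)[:,:2]
a,_,q,e=rigid(rect(-.095,.095,-.03,.03),P); print("black rack",RR.T@(q-RT),a-TH,e)
E
```

```text
white rear [array([-0.0621,  0.052 ]), array([0.0623, 0.0514])]
black rack [-0.00538747  0.14550737] 0.02868226694929138 [0.00326712 0.00363666 0.00231731 0.00171158]
```

```bash

python3 -m pendant '[{"jaw":1,"linear":[1.2,0.1,0],"twist":0},{"jaw":1,"linear":[1.25,0,0],"twist":0},{"jaw":1,"linear":[0,0,1.5],"twist":0},{"jaw":1,"linear":[0,0,1.5],"twist":0},{"jaw":1,"linear":[0,0,1.5],"twist":0},{"jaw":1,"linear":[0,0,1],"twist":0},{"jaw":1,"linear":[0,0,0.5],"twist":0},{"jaw":1,"linear":[0,0,0],"twist":0}]'
python3 -m pendant '[{"jaw":1,"linear":[-0.4,0,0],"twist":0},{"jaw":1,"linear":[-0.4,0,0],"twist":0},{"jaw":1,"linear":[-0.4,0,0],"twist":0},{"jaw":1,"linear":[-0.4,0,0],"twist":0},{"jaw":1,"linear":[-0.3,0,0],"twist":0},{"jaw":1,"linear":[-0.3,0,0],"twist":0},{"jaw":1,"linear":[-0.3,0,0],"twist":0}]'
python3 -c "from h import *; state(); togo(0,.0395,.146,90)"
```

```text
time: 6.97
position: [0.5925, 0.1257, 0.1447]
tool_rot: [0.761, 0.649, -0.001, -0.001]
ft_force: [0.0, -0.3, -0.8]
grip_width: 0.087
grip_force: 0.0
time: 7.55
position: [0.5894, 0.0999, 0.1464]
tool_rot: [0.761, 0.648, 0.0, 0.0]
ft_force: [-0.1, 0.6, 1.7]
grip_width: 0.087
grip_force: 0.3
t 7.55 rack xyz mm [1.000e-01 4.300e+01 1.464e+02] phi-TH deg 89.96 F [-0.1  0.6  1.7] grip 0.087 0.3 tilt [ 0.001  0.    -1.   ]
shift cm [-0.35 -0.01  0.04] twist -0.04
```

Nearly at the tipping point; push on slowly past it, then look.

```bash

python3 -m pendant '[{"jaw":1,"linear":[-0.3,0,0],"twist":0},{"jaw":1,"linear":[-0.3,0,0],"twist":0},{"jaw":1,"linear":[-0.3,0,0],"twist":0},{"jaw":1,"linear":[-0.3,0,0],"twist":0},{"jaw":1,"linear":[-0.3,0,0],"twist":0},{"jaw":1,"linear":[-0.3,0,0],"twist":0},{"jaw":1,"linear":[-0.3,0,0],"twist":0},{"jaw":1,"linear":[0,0,0],"twist":0},{"jaw":1,"linear":[0,0,0],"twist":0},{"jaw":1,"linear":[0,0,0],"twist":0}]'
python3 - <<'E'
from h import *
state()
c=shot("top"); a=shot("scene")
A=cv2.resize(c["color"][115:225,165:310],(500,380),interpolation=cv2.INTER_CUBIC)
B=cv2.resize(a["color"][140:290,195:395],(500,375)[:2],interpolation=cv2.INTER_CUBIC)
cv2.imwrite("pics/m1.png",cv2.resize(np.vstack([A,B])[:, :],(396,598)))
pts=[(235,178),(240,178),(245,178),(250,178),(255,178),(260,178)]
for p,q in zip(pts,depthpt(c,pts)): print(p,(RR.T@(q[:2]-RT)).round(4),q[2].round(4))
E
```

```text
time: 8.38
position: [0.5859, 0.0796, 0.146]
tool_rot: [0.761, 0.648, 0.0, -0.0]
ft_force: [0.4, -0.2, -0.1]
grip_width: 0.087
grip_force: 0.0
t 8.38 rack xyz mm [-1.00e-01  2.25e+01  1.46e+02] phi-TH deg 89.98 F [ 0.4 -0.2 -0.1] grip 0.087 0.0 tilt [-0.  0. -1.]
(235, 178) [-0.0752 -0.022 ] 0.5341
(240, 178) [-0.0736 -0.0339] 0.5388
(245, 178) [-0.02   -0.0377] 0.1085
(250, 178) [-0.0176 -0.054 ] 0.1131
(255, 178) [-0.0131 -0.0702] 0.1003
(260, 178) [-0.0076 -0.0867] 0.0808
```

View pics/m1.png

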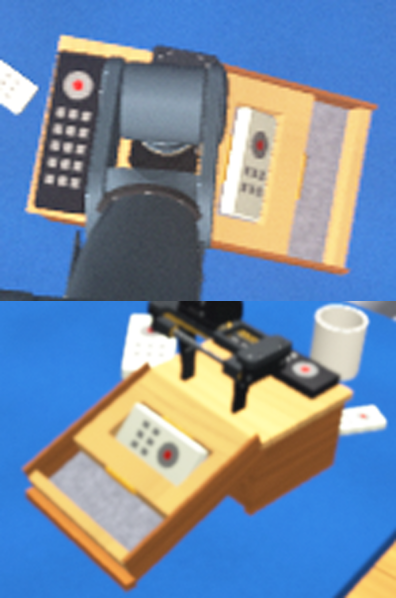

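White lies centred in the short well, tilted on its catch, and black is untouched. Next I close the fingers and press it at about 14 mm uphill of mid-well.

```bash

python3 -m pendant '[{"jaw":0,"linear":[0,0,-1],"twist":0},{"jaw":0,"linear":[-1.5,0,0],"twist":0},{"jaw":0,"linear":[-2,0,0],"twist":0},{"jaw":0,"linear":[-2,0,0],"twist":0},{"jaw":0,"linear":[-1.75,0,0],"twist":0},{"jaw":0,"linear":[-1,0,0],"twist":0},{"jaw":0,"linear":[0,0,0],"twist":0},{"jaw":0,"linear":[0,0,0],"twist":0},{"jaw":0,"linear":[0,0,0],"twist":0},{"jaw":0,"linear":[0,0,0],"twist":0},{"jaw":0,"linear":[0,0,0],"twist":0},{"jaw":0,"linear":[0,0,0],"twist":0}]'
python3 -c "from h import *; state(); togo(0,-.060,.132,90)"
```

```text
time: 9.48
position: [0.5728, -0.0011, 0.156]
tool_rot: [0.761, 0.649, 0.0, -0.0]
ft_force: [-0.5, -0.5, 0.7]
grip_width: 0.0152
grip_force: 0.0
t 9.48 rack xyz mm [ -0.2 -59.3 156. ] phi-TH deg 90.04 F [-0.5 -0.5  0.7] grip 0.0152 0.0 tilt [-0.  0. -1.]
shift cm [-0.07  0.02  2.4 ] twist 0.04
```

```bash

python3 -m pendant '[{"jaw":0,"linear":[0,0,1],"twist":0},{"jaw":0,"linear":[0,0,0.8],"twist":0},{"jaw":0,"linear":[0,0,0.4],"twist":0},{"jaw":0,"linear":[0,0,0.2],"twist":0},{"jaw":0,"linear":[0,0,0.2],"twist":0},{"jaw":0,"linear":[0,0,0.2],"twist":0},{"jaw":0,"linear":[0,0,0],"twist":0}]'; python3 -c "from h import *; state()"
python3 -m pendant '[{"jaw":0,"linear":[0,0,0.2],"twist":0},{"jaw":0,"linear":[0,0,0.2],"twist":0},{"jaw":0,"linear":[0,0,0],"twist":0}]'; python3 -c "from h import *; state()"
```

```text
time: 10.07
position: [0.573, 0.0007, 0.1296]
tool_rot: [0.762, 0.648, 0.002, -0.001]
ft_force: [-2.1, 8.3, 12.6]
grip_width: 0.0005
grip_force: 6.5
t 10.07 rack xyz mm [ -0.3 -57.5 129.6] phi-TH deg 89.87 F [-2.1  8.3 12.6] grip 0.0005 6.5 tilt [ 0.001  0.005 -1.   ]
time: 10.32
position: [0.5726, -0.0013, 0.1239]
tool_rot: [0.761, 0.649, 0.0, -0.0]
ft_force: [-0.2, -1.2, 0.2]
grip_width: 0.0003
grip_force: 0.0
t 10.32 rack xyz mm [ -0.3 -59.5 123.9] phi-TH deg 90.03 F [-0.2 -1.2  0.2] grip 0.0003 0.0 tilt [-0.  0. -1.]
```

```bash

python3 -m pendant '[{"jaw":0,"linear":[0,0,0.3],"twist":0},{"jaw":0,"linear":[0,0,0.3],"twist":0},{"jaw":0,"linear":[0,0,0.2],"twist":0},{"jaw":0,"linear":[0,0,0.2],"twist":0},{"jaw":0,"linear":[0,0,0],"twist":0}]'; python3 -c "from h import *; state()"
python3 -m pendant '[{"jaw":0,"linear":[0,0,0.2],"twist":0},{"jaw":0,"linear":[0,0,0.2],"twist":0},{"jaw":0,"linear":[0,0,0],"twist":0}]'; python3 -c "from h import *; state()"
```

```text
time: 10.73
position: [0.5723, -0.002, 0.1131]
tool_rot: [0.761, 0.648, -0.001, -0.001]
ft_force: [0.2, 0.6, -0.1]
grip_width: 0.0005
grip_force: 0.0
t 10.73 rack xyz mm [ -0.5 -60.3 113.1] phi-TH deg 89.96 F [ 0.2  0.6 -0.1] grip 0.0005 0.0 tilt [-0.002  0.    -1.   ]
time: 10.98
position: [0.5725, -0.0019, 0.1096]
tool_rot: [0.761, 0.648, -0.0, -0.0]
ft_force: [0.3, -0.3, 0.1]
grip_width: 0.0006
grip_force: 0.0
t 10.98 rack xyz mm [ -0.3 -60.1 109.6] phi-TH deg 89.98 F [ 0.3 -0.3  0.1] grip 0.0006 0.0 tilt [-0.001  0.    -1.   ]
```

```bash

python3 -m pendant '[{"jaw":0,"linear":[0,0,0.15],"twist":0},{"jaw":0,"linear":[0,0,0.15],"twist":0},{"jaw":0,"linear":[0,0,0],"twist":0}]'; python3 -c "from h import *; state()"
python3 -m pendant '[{"jaw":0,"linear":[0,0,0.15],"twist":0},{"jaw":0,"linear":[0,0,0],"twist":0}]'; python3 -c "from h import *; state()"
```

```text
time: 11.23
position: [0.573, -0.0018, 0.1074]
tool_rot: [0.761, 0.648, 0.0, 0.0]
ft_force: [0.1, -0.0, 2.4]
grip_width: 0.0006
grip_force: 1.1
t 11.23 rack xyz mm [ 1.000e-01 -6.000e+01  1.074e+02] phi-TH deg 89.98 F [ 0.1 -0.   2.4] grip 0.0006 1.1 tilt [ 0.  0. -1.]
time: 11.4
position: [0.573, -0.0017, 0.107]
tool_rot: [0.761, 0.649, 0.0, 0.0]
ft_force: [-2.3, 0.9, 9.8]
grip_width: 0.0005
grip_force: 4.4
t 11.4 rack xyz mm [ 1.00e-01 -5.99e+01  1.07e+02] phi-TH deg 89.99 F [-2.3  0.9  9.8] grip 0.0005 4.4 tilt [ 0.001 -0.    -1.   ]
```

```bash

python3 -m pendant '[{"jaw":0,"linear":[0,0,-2],"twist":0},{"jaw":0,"linear":[0,0,-3],"twist":0},{"jaw":0,"linear":[0,0,-4],"twist":0},{"jaw":1,"linear":[3.4,-0.1,0],"twist":0},{"jaw":1,"linear":[3.4,-0.1,0],"twist":0},{"jaw":1,"linear":[3.4,-0.1,0],"twist":0},{"jaw":1,"linear":[3.4,-0.1,0],"twist":0},{"jaw":1,"linear":[3.4,-0.1,0],"twist":0},{"jaw":1,"linear":[3.4,-0.1,0],"twist":0},{"jaw":1,"linear":[0,0,0],"twist":7},{"jaw":1,"linear":[0,0,0],"twist":7},{"jaw":1,"linear":[0,0,0],"twist":7}]'
python3 -m pendant '[{"jaw":1,"linear":[0,0,0],"twist":7},{"jaw":1,"linear":[0,0,0],"twist":7},{"jaw":1,"linear":[0,0,0],"twist":7},{"jaw":1,"linear":[0,0,0],"twist":7},{"jaw":1,"linear":[0,0,0],"twist":7},{"jaw":1,"linear":[0,0,0],"twist":7},{"jaw":1,"linear":[0,0,0],"twist":7},{"jaw":1,"linear":[0,0,0],"twist":6},{"jaw":1,"linear":[0,0,0],"twist":6},{"jaw":1,"linear":[0,0,0],"twist":6},{"jaw":1,"linear":[0,0,0],"twist":0},{"jaw":1,"linear":[0,0,0],"twist":0}]'
python3 - <<'E'
from h import *
c=shot("wrist","w4.png"); state(); togo(-.0065,.144,.1465,2)
E
```

```text
time: 12.4
position: [0.5989, 0.2016, 0.1951]
tool_rot: [0.868, 0.497, -0.0, 0.0]
ft_force: [0.3, -0.6, 0.0]
grip_width: 0.0526
grip_force: 0.0
time: 13.4
position: [0.5991, 0.2005, 0.1953]
tool_rot: [0.998, -0.061, -0.0, 0.0]
ft_force: [-0.4, 1.0, -0.1]
grip_width: 0.087
grip_force: 0.0
t 13.45 rack xyz mm [ -6.2 143.9 195.3] phi-TH deg 2.13 F [ 0.3 -1.   0.5] grip 0.0868 0.0 tilt [-0. -0. -1.]
shift cm [-0.03 -0.01  4.88] twist 0.13
```

View pics/w4.png

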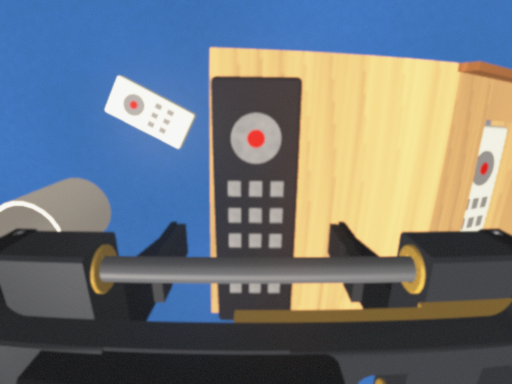

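Black's far corners are at (212,79) and (301,78), between the open fingers. The mug at lower left is lower than the gripper body, and white in the well at (485,170) looks flush.

```bash
python3 - <<'E'
from h import *
c=load("wrist")
print([(RR.T@(p[:2]-RT)).round(4) for p in planept(c,[(212,79),(301,78)],.143)])
E
python3 -m pendant '[{"jaw":1,"linear":[0,0,1.5],"twist":0},{"jaw":1,"linear":[0,0,1.5],"twist":0},{"jaw":1,"linear":[0,0,1],"twist":0},{"jaw":1,"linear":[0,0,0.6],"twist":0},{"jaw":1,"linear":[0,0,0.28],"twist":0},{"jaw":0.6,"linear":[0,0,0],"twist":0},{"jaw":0.6,"linear":[0,0,0],"twist":0},{"jaw":0.6,"linear":[0,0,0],"twist":0},{"jaw":0.6,"linear":[0,0,0],"twist":0},{"jaw":0.6,"linear":[0,0,0],"twist":0},{"jaw":0.6,"linear":[0,0,0],"twist":0},{"jaw":0.6,"linear":[0,0,0],"twist":0}]' 6
python3 -c "from h import *; state(); togo(0,.020,.1465,0)"
```

```text
[array([0.0857, 0.1765]), array([0.0884, 0.1191])]
time: 14.45
position: [0.5996, 0.2006, 0.1474]
tool_rot: [0.998, -0.062, 0.001, -0.0]
ft_force: [0.2, -0.1, 2.8]
grip_width: 0.06
grip_force: 6.0
t 14.45 rack xyz mm [ -5.7 144.1 147.4] phi-TH deg 1.98 F [ 0.2 -0.1  2.8] grip 0.06 6.0 tilt [ 0.001  0.    -1.   ]
shift cm [ 0.14 12.43  0.08] twist 1.98
```

```bash

python3 -m pendant '[{"jaw":0.6,"linear":[0,0,0],"twist":2},{"jaw":0.6,"linear":[0.1,0.8,0],"twist":0},{"jaw":0.6,"linear":[0.1,1.2,0],"twist":0},{"jaw":0.6,"linear":[0.1,1.3,0],"twist":0},{"jaw":0.6,"linear":[0.1,1.3,0],"twist":0},{"jaw":0.6,"linear":[0.1,1.3,0],"twist":0},{"jaw":0.6,"linear":[0.1,1.3,0],"twist":0},{"jaw":0.6,"linear":[0.1,1.3,0],"twist":0},{"jaw":0.6,"linear":[0.05,1.3,0],"twist":0},{"jaw":0.6,"linear":[0,1.2,0],"twist":0},{"jaw":0.6,"linear":[0,0.8,0],"twist":0},{"jaw":0.6,"linear":[0,0,0],"twist":0}]'
python3 - <<'E'
from h import *
c=shot("wrist","w5.png"); state(); togo(0,.020,.1465,0)
s,co=np.sin(.384),np.cos(.384)
print("pred wall tops/crest",proj(c,[[*rk(x,-d*co-h*s),.125-d*s+h*co] for x,d,h in [(.102,0.0,0),(.108,0,0),(.07,.045,0)]]).round(0).tolist())
E
```

```text
time: 15.45
position: [0.5879, 0.0793, 0.1473]
tool_rot: [0.997, -0.081, 0.0, 0.001]
ft_force: [-0.2, -2.4, 4.8]
grip_width: 0.0598
grip_force: 6.0
t 15.5 rack xyz mm [  1.9  22.7 147.3] phi-TH deg -0.11 F [-0.3 -2.6  5.3] grip 0.0597 6.0 tilt [ 0.    -0.002 -1.   ]
shift cm [-0.19  0.27  0.08] twist -0.11
pred wall tops/crest [[298.0, 60.0], [298.0, 48.0], [359.0, 119.0]]
```

View pics/w5.png

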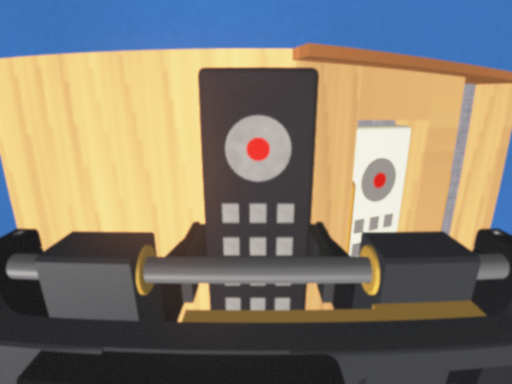

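Black's far corners are (200,71) and (317,70). White lies flat in its well at (380,190).

```bash
python3 - <<'E'
from h import *
c=load("wrist")
print([(RR.T@(p[:2]-RT)).round(4) for p in planept(c,[(200,71),(317,70)],.143)])
D=depthpt(c,[(370,140),(400,140),(365,205),(395,205)]) ; s,co=np.sin(.384),np.cos(.384)
for q in D:
    x,y=RR.T@(q[:2]-RT); z=q[2]-.125; print("white: x,d,h mm",np.round([x*1e3,(-y*co-z*s)*1e3,(z*co-y*s)*1e3],1))
E
```

```text
[array([0.0945, 0.0499]), array([ 0.0947, -0.007 ])]
white: x,d,h mm [ 55.   67.4 -12.7]
white: x,d,h mm [ 54.   97.4 -12.9]
white: x,d,h mm [  6.   69.5 -13.3]
white: x,d,h mm [  1.7 101.4 -13.3]
```

```bash

python3 -m pendant '[{"jaw":1,"linear":[0,0,0],"twist":0},{"jaw":1,"linear":[0,0,0],"twist":0},{"jaw":1,"linear":[0,0,0],"twist":0},{"jaw":1,"linear":[0,0,0],"twist":0},{"jaw":1,"linear":[0,0,-1],"twist":0},{"jaw":1,"linear":[0,0,-2],"twist":0},{"jaw":1,"linear":[0,0,-3],"twist":0},{"jaw":1,"linear":[-0.1,-2.4,0],"twist":0},{"jaw":1,"linear":[-0.1,-2.4,0],"twist":-6},{"jaw":1,"linear":[0,0,0],"twist":-7},{"jaw":1,"linear":[0,0,0],"twist":-7},{"jaw":1,"linear":[0,0,0],"twist":-7}]'
python3 -m pendant '[{"jaw":1,"linear":[0,0,0],"twist":-7},{"jaw":1,"linear":[0,0,0],"twist":-7},{"jaw":1,"linear":[0,0,0],"twist":-7},{"jaw":1,"linear":[0,0,0],"twist":-7},{"jaw":1,"linear":[0,0,0],"twist":-7},{"jaw":1,"linear":[0,0,0],"twist":-7},{"jaw":1,"linear":[0,0,0],"twist":-7},{"jaw":1,"linear":[0,0,0],"twist":-7},{"jaw":1,"linear":[0,0,0],"twist":-7},{"jaw":1,"linear":[0,0,0],"twist":0},{"jaw":1,"linear":[0,0,0],"twist":0}]'
python3 -c "from h import *; state(); togo(0,.071,.146,90)"
```

```text
time: 16.5
position: [0.5935, 0.1314, 0.2075]
tool_rot: [0.987, 0.159, 0.0, 0.0]
ft_force: [0.0, 0.5, -0.4]
grip_width: 0.0872
grip_force: 0.0
time: 17.42
position: [0.5936, 0.1307, 0.2072]
tool_rot: [0.762, 0.647, 0.0, 0.0]
ft_force: [-0.1, 0.7, -0.4]
grip_width: 0.0867
grip_force: 0.0
t 17.42 rack xyz mm [ -0.6  74.2 207.2] phi-TH deg 89.83 F [-0.1  0.7 -0.4] grip 0.0867 0.0 tilt [ 0.  0. -1.]
shift cm [-0.32  0.06  6.12] twist -0.17
```

```bash

python3 -m pendant '[{"jaw":1,"linear":[0,0.06,1.5],"twist":-0.17},{"jaw":1,"linear":[0,0,1.5],"twist":0},{"jaw":1,"linear":[0,0,1.5],"twist":0},{"jaw":1,"linear":[0,0,1],"twist":0},{"jaw":1,"linear":[0,0,0.6],"twist":0},{"jaw":1,"linear":[0,0,0],"twist":0},{"jaw":1,"linear":[-0.4,0,0],"twist":0},{"jaw":1,"linear":[-0.4,0,0],"twist":0},{"jaw":1,"linear":[-0.4,0,0],"twist":0},{"jaw":1,"linear":[-0.4,0,0],"twist":0},{"jaw":1,"linear":[-0.3,0,0],"twist":0},{"jaw":1,"linear":[-0.3,0,0],"twist":0}]'
python3 -c "from h import *; state()"
python3 -m pendant '[{"jaw":1,"linear":[-0.3,0,0],"twist":0},{"jaw":1,"linear":[-0.3,0,0],"twist":0},{"jaw":1,"linear":[-0.3,0,0],"twist":0},{"jaw":1,"linear":[-0.3,0,0],"twist":0},{"jaw":1,"linear":[-0.3,0,0],"twist":0},{"jaw":1,"linear":[-0.3,0,0],"twist":0},{"jaw":1,"linear":[-0.3,0,0],"twist":0},{"jaw":1,"linear":[-0.3,0,0],"twist":0},{"jaw":1,"linear":[-0.3,0,0],"twist":0},{"jaw":1,"linear":[-0.3,0,0],"twist":0},{"jaw":1,"linear":[0,0,0],"twist":0},{"jaw":1,"linear":[0,0,0],"twist":0}]'
python3 - <<'E'
from h import *
state()
c=shot("top"); a=shot("scene")
A=cv2.resize(c["color"][115:225,165:310],(500,380),interpolation=cv2.INTER_CUBIC)
B=cv2.resize(a["color"][140:290,195:395],(500,375)[:2],interpolation=cv2.INTER_CUBIC)
cv2.imwrite("pics/m2.png",cv2.resize(np.vstack([A,B])[:, :],(396,598)))
E
```

```text
time: 18.42
position: [0.591, 0.1083, 0.1463]
tool_rot: [0.76, 0.649, 0.0, 0.0]
ft_force: [0.0, 1.2, 0.6]
grip_width: 0.0869
grip_force: 0.3
t 18.42 rack xyz mm [  0.4  51.6 146.3] phi-TH deg 90.12 F [0.  1.2 0.6] grip 0.0869 0.3 tilt [ 0.001  0.    -1.   ]
time: 19.42
position: [0.586, 0.0788, 0.1457]
tool_rot: [0.76, 0.649, -0.0, -0.0]
ft_force: [0.1, -1.0, 0.1]
grip_width: 0.0869
grip_force: 0.0
t 19.42 rack xyz mm [  0.2  21.7 145.7] phi-TH deg 90.13 F [ 0.1 -1.   0.1] grip 0.0869 0.0 tilt [-0.  0. -1.]
```

View pics/m2.png

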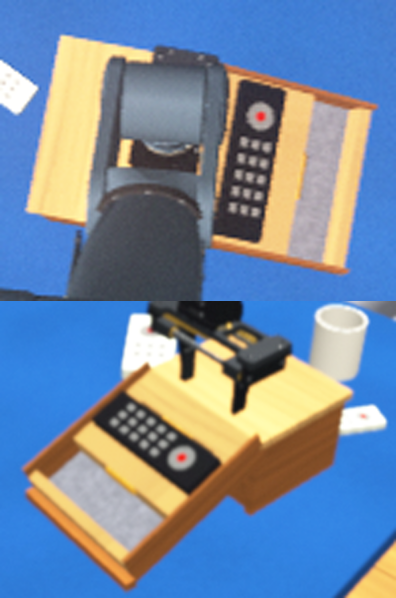

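Black is on the ramp, square, over the short well. It may still be sliding, so I check.

```bash
cat >> h.py <<'E'
def deckpts(c,uv):
    s,co=np.sin(.384),np.cos(.384)
    for p,q in zip(uv,depthpt(c,uv)):
        x,y=RR.T@(q[:2]-RT); z=q[2]-.125; print(p,"x,d,h mm",np.round([x*1e3,(-y*co-z*s)*1e3,(z*co-y*s)*1e3],1))
E
python3 -m pendant '[{"jaw":1,"linear":[0,0,0],"twist":0},{"jaw":1,"linear":[0,0,0],"twist":0},{"jaw":1,"linear":[0,0,0],"twist":0},{"jaw":1,"linear":[0,0,0],"twist":0}]'
python3 - <<'E'
from h import *
old=load("top"); c=shot("top"); print("diff",cv2.absdiff(old["color"],c["color"])[115:225,165:310].mean())
deckpts(c,[(u,170) for u in range(244,290,4)])
E
```

```text
time: 19.85
position: [0.5861, 0.0792, 0.1458]
tool_rot: [0.76, 0.65, 0.0, 0.0]
ft_force: [0.1, 0.4, -0.2]
grip_width: 0.0868
grip_force: 0.0
diff 16.915130616509927
(244, 170) x,d,h mm [ -50.3 -111.2  380.6]
(248, 170) x,d,h mm [ 8.5 47.1 -2.8]
(252, 170) x,d,h mm [ 13.1  65.  -12.6]
(256, 170) x,d,h mm [ 16.2  79.2 -12.6]
(260, 170) x,d,h mm [ 19.4  93.6 -12.9]
(264, 170) x,d,h mm [ 22.1 106.5  -9.3]
(268, 170) x,d,h mm [ 23.6 116.3   1.5]
(272, 170) x,d,h mm [ 26.7 130.7   1.8]
(276, 170) x,d,h mm [ 31.9 150.7 -10.2]
(280, 170) x,d,h mm [ 32.1 156.6   8.9]
(284, 170) x,d,h mm [ 36.  173.2   5. ]
(288, 170) x,d,h mm [ 41.1 193.3  -5.9]
```

Black dropped into the long well, tilted on the catch (its high edge is at d≈157 mm), while white stays at h≈-12.7 mm, flat. Next is the press on black.

```bash

python3 -m pendant '[{"jaw":0,"linear":[0,0,-1],"twist":0},{"jaw":0,"linear":[-2.5,0,0],"twist":0},{"jaw":0,"linear":[-2.5,0,0],"twist":0},{"jaw":0,"linear":[-2.5,0,0],"twist":0},{"jaw":0,"linear":[-2.5,0,0],"twist":0},{"jaw":0,"linear":[-2.5,0,0],"twist":0},{"jaw":0,"linear":[-2.5,0,0],"twist":0},{"jaw":0,"linear":[-1.5,0,0],"twist":0},{"jaw":0,"linear":[-1.0,0,0],"twist":0},{"jaw":0,"linear":[0,0,0],"twist":0},{"jaw":0,"linear":[0,0,0],"twist":0}]'
python3 - <<'E'
from h import *
state(); togo(0,-.154,.098,90)
c=shot("wrist"); deckpts(c,[(u,180) for u in range(200,300,20)])
E
```

```text
time: 20.82
position: [0.5589, -0.0938, 0.1561]
tool_rot: [0.761, 0.649, 0.0, 0.0]
ft_force: [0.4, 0.9, 0.7]
grip_width: 0.0214
grip_force: 0.0
t 20.82 rack xyz mm [   0.7 -153.   156.1] phi-TH deg 90.09 F [0.4 0.9 0.7] grip 0.0214 0.0 tilt [ 0.  0. -1.]
shift cm [-0.1  -0.08  5.81] twist 0.09
(200, 180) x,d,h mm [-48.5 144.3  -0.5]
(220, 180) x,d,h mm [-32.1 144.5  -0.7]
(240, 180) x,d,h mm [-15.6 144.1  -0.2]
(260, 180) x,d,h mm [  0.8 144.3  -0.5]
(280, 180) x,d,h mm [ 17.3 144.4  -0.6]
```

```bash

python3 -m pendant '[{"jaw":0,"linear":[-0.1,-0.05,1.5],"twist":0},{"jaw":0,"linear":[0,0,2],"twist":0},{"jaw":0,"linear":[0,0,1.3],"twist":0},{"jaw":0,"linear":[0,0,0.7],"twist":0},{"jaw":0,"linear":[0,0,0.2],"twist":0},{"jaw":0,"linear":[0,0,0.2],"twist":0},{"jaw":0,"linear":[0,0,0.2],"twist":0},{"jaw":0,"linear":[0,0,0],"twist":0}]'; python3 -c "from h import *; state()"
python3 -m pendant '[{"jaw":0,"linear":[0,0,0.2],"twist":0},{"jaw":0,"linear":[0,0,0.2],"twist":0},{"jaw":0,"linear":[0,0,0],"twist":0}]'; python3 -c "from h import *; state()"
```

```text
time: 21.53
position: [0.5587, -0.0945, 0.0952]
tool_rot: [0.76, 0.65, 0.0, 0.001]
ft_force: [-0.1, -0.1, 0.6]
grip_width: 0.0006
grip_force: 0.1
t 21.53 rack xyz mm [   0.7 -153.8   95.2] phi-TH deg 90.17 F [-0.1 -0.1  0.6] grip 0.0006 0.1 tilt [ 0.001 -0.    -1.   ]
time: 21.78
position: [0.559, -0.0935, 0.0931]
tool_rot: [0.761, 0.649, 0.002, 0.0]
ft_force: [-0.3, 5.3, 11.9]
grip_width: 0.0008
grip_force: 6.0
t 21.78 rack xyz mm [   0.8 -152.7   93.1] phi-TH deg 90.07 F [-0.3  5.3 11.9] grip 0.0008 6.0 tilt [ 0.003  0.002 -1.   ]
```

```bash

python3 -m pendant '[{"jaw":0,"linear":[0,0,0.2],"twist":0},{"jaw":0,"linear":[0,0,0],"twist":0}]'; python3 -c "from h import *; state()"
python3 -m pendant '[{"jaw":0,"linear":[0,0,0.2],"twist":0},{"jaw":0,"linear":[0,0,0],"twist":0}]'; python3 -c "from h import *; state()"
```

```text
time: 21.95
position: [0.5592, -0.0923, 0.0918]
tool_rot: [0.761, 0.649, 0.002, -0.0]
ft_force: [-0.9, 8.8, 16.7]
grip_width: 0.0002
grip_force: 8.2
t 21.95 rack xyz mm [   0.8 -151.5   91.8] phi-TH deg 90.02 F [-0.9  8.8 16.7] grip 0.0002 8.2 tilt [ 0.003  0.004 -1.   ]
time: 22.12
position: [0.5594, -0.091, 0.0902]
tool_rot: [0.761, 0.648, 0.003, -0.001]
ft_force: [0.3, 14.3, 19.2]
grip_width: 0.0006
grip_force: 9.6
t 22.12 rack xyz mm [   0.9 -150.1   90.2] phi-TH deg 89.96 F [ 0.3 14.3 19.2] grip 0.0006 9.6 tilt [ 0.004  0.006 -1.   ]
```

The force is 24 N and rising, with the finger dragged uphill by the edge. I'll back off and set the tip 5 mm further downhill so it bears on the top face.

```bash

python3 -m pendant '[{"jaw":0,"linear":[0,0,-1],"twist":0},{"jaw":0,"linear":[0,0,-0.5],"twist":0},{"jaw":0,"linear":[-0.5,-0.05,0],"twist":0},{"jaw":0,"linear":[0,0,0],"twist":0},{"jaw":0,"linear":[0,0,0.8],"twist":0},{"jaw":0,"linear":[0,0,0.2],"twist":0},{"jaw":0,"linear":[0,0,0],"twist":0}]'; python3 -c "from h import *; state()"
python3 -m pendant '[{"jaw":0,"linear":[0,0,0.15],"twist":0},{"jaw":0,"linear":[0,0,0.15],"twist":0},{"jaw":0,"linear":[0,0,0],"twist":0}]'; python3 -c "from h import *; state()"
```

```text
time: 22.7
position: [0.5557, -0.0995, 0.0901]
tool_rot: [0.76, 0.649, -0.001, -0.001]
ft_force: [0.8, -0.4, -0.0]
grip_width: 0.0006
grip_force: 0.0
t 22.7 rack xyz mm [  -1.4 -159.2   90.1] phi-TH deg 90.12 F [ 0.8 -0.4 -0. ] grip 0.0006 0.0 tilt [-0.003  0.001 -1.   ]
time: 22.95
position: [0.5566, -0.0995, 0.0882]
tool_rot: [0.76, 0.65, -0.0, -0.0]
ft_force: [-0.5, -0.1, -1.3]
grip_width: -0.0003
grip_force: 0.0
t 22.95 rack xyz mm [  -0.6 -159.    88.2] phi-TH deg 90.15 F [-0.5 -0.1 -1.3] grip -0.0003 0.0 tilt [-0.001  0.    -1.   ]
```

```bash

python3 -m pendant '[{"jaw":0,"linear":[0,0,0.15],"twist":0},{"jaw":0,"linear":[0,0,0.15],"twist":0},{"jaw":0,"linear":[0,0,0],"twist":0}]'; python3 -c "from h import *; state()"
python3 -m pendant '[{"jaw":0,"linear":[0,0,0.15],"twist":0},{"jaw":0,"linear":[0,0,0.1],"twist":0},{"jaw":0,"linear":[0,0,0],"twist":0}]'; python3 -c "from h import *; state()"
```

```text
time: 23.2
position: [0.5567, -0.0995, 0.0855]
tool_rot: [0.76, 0.65, -0.0, -0.0]
ft_force: [-0.7, -0.1, -0.6]
grip_width: 0.0004
grip_force: 0.0
t 23.2 rack xyz mm [  -0.5 -159.    85.5] phi-TH deg 90.16 F [-0.7 -0.1 -0.6] grip 0.0004 0.0 tilt [-0.  0. -1.]
time: 23.45
position: [0.5567, -0.0995, 0.0831]
tool_rot: [0.76, 0.65, -0.0, -0.0]
ft_force: [0.4, -0.9, 0.6]
grip_width: 0.0006
grip_force: 0.0
t 23.45 rack xyz mm [  -0.5 -159.    83.1] phi-TH deg 90.15 F [ 0.4 -0.9  0.6] grip 0.0006 0.0 tilt [-0.  0. -1.]
```

```bash

python3 -m pendant '[{"jaw":0,"linear":[0,0,0.2],"twist":0},{"jaw":0,"linear":[0,0,0.2],"twist":0},{"jaw":0,"linear":[0,0,0],"twist":0}]'; python3 -c "from h import *; state()"
python3 -m pendant '[{"jaw":0,"linear":[0,0,0.2],"twist":0},{"jaw":0,"linear":[0,0,0.2],"twist":0},{"jaw":0,"linear":[0,0,0],"twist":0}]'; python3 -c "from h import *; state()"
```

```text
time: 23.7
position: [0.5566, -0.0995, 0.0788]
tool_rot: [0.76, 0.65, -0.0, -0.0]
ft_force: [-1.4, 0.3, 0.0]
grip_width: 0.0009
grip_force: 0.0
t 23.7 rack xyz mm [  -0.6 -159.    78.8] phi-TH deg 90.15 F [-1.4  0.3  0. ] grip 0.0009 0.0 tilt [-0.001  0.    -1.   ]
time: 23.95
position: [0.5567, -0.0995, 0.0749]
tool_rot: [0.76, 0.65, -0.0, -0.0]
ft_force: [0.2, -0.1, 0.1]
grip_width: 0.0006
grip_force: 0.0
t 23.95 rack xyz mm [  -0.5 -159.    74.9] phi-TH deg 90.15 F [ 0.2 -0.1  0.1] grip 0.0006 0.0 tilt [-0.001  0.    -1.   ]
```

```bash

python3 -m pendant '[{"jaw":0,"linear":[0,0,0.2],"twist":0},{"jaw":0,"linear":[0,0,0.2],"twist":0},{"jaw":0,"linear":[0,0,0],"twist":0}]'; python3 -c "from h import *; state()"
python3 -m pendant '[{"jaw":0,"linear":[0,0,0.2],"twist":0},{"jaw":0,"linear":[0,0,0.2],"twist":0},{"jaw":0,"linear":[0,0,0],"twist":0}]'; python3 -c "from h import *; state()"
```

```text
time: 24.2
position: [0.5566, -0.0995, 0.0708]
tool_rot: [0.76, 0.65, -0.0, -0.0]
ft_force: [0.1, 1.1, -0.6]
grip_width: 0.0004
grip_force: 0.0
t 24.2 rack xyz mm [  -0.6 -159.    70.8] phi-TH deg 90.15 F [ 0.1  1.1 -0.6] grip 0.0004 0.0 tilt [-0.001  0.    -1.   ]
time: 24.45
position: [0.557, -0.0995, 0.0674]
tool_rot: [0.76, 0.65, 0.0, 0.0]
ft_force: [-0.2, 0.5, 1.9]
grip_width: 0.0003
grip_force: 1.0
t 24.45 rack xyz mm [  -0.2 -159.    67.4] phi-TH deg 90.15 F [-0.2  0.5  1.9] grip 0.0003 1.0 tilt [ 0.  0. -1.]
```

Contact comes at the height expected for a flat remote. I give one firm press, then lift away and look.

```bash

python3 -m pendant '[{"jaw":0,"linear":[0,0,0.2],"twist":0},{"jaw":0,"linear":[0,0,0],"twist":0},{"jaw":0,"linear":[0,0,-1],"twist":0},{"jaw":0,"linear":[0,0,-3],"twist":0},{"jaw":0,"linear":[0,0,-4],"twist":0},{"jaw":0,"linear":[0,0,-4],"twist":0},{"jaw":0,"linear":[-4,0,0],"twist":0},{"jaw":0,"linear":[-4,0,0],"twist":0},{"jaw":0,"linear":[-4,0,0],"twist":0},{"jaw":0,"linear":[-4,0,0],"twist":0},{"jaw":0,"linear":[0,0,0],"twist":0},{"jaw":0,"linear":[0,0,0],"twist":0}]'
python3 - <<'E'
from h import *
state()
c=shot("top"); a=shot("scene"); shot("wrist")
A=cv2.resize(c["color"][115:225,165:310],(500,380),interpolation=cv2.INTER_CUBIC)
B=cv2.resize(a["color"][140:290,195:395],(500,375)[:2],interpolation=cv2.INTER_CUBIC)
cv2.imwrite("pics/m3.png",cv2.resize(np.vstack([A,B])[:, :],(396,598)))
deckpts(c,[(u,170) for u in range(244,294,4)])
E
```

```text
time: 25.45
position: [0.5314, -0.2601, 0.1853]
tool_rot: [0.762, 0.648, 0.0, 0.0]
ft_force: [0.3, 0.1, 0.2]
grip_width: 0.0009
grip_force: 0.0
t 25.45 rack xyz mm [  -0.  -321.6  185.3] phi-TH deg 89.91 F [0.3 0.1 0.2] grip 0.0009 0.0 tilt [ 0. -0. -1.]
(244, 170) x,d,h mm [ 4.8 31.7  1.2]
(248, 170) x,d,h mm [ 8.  45.8  0.7]
(252, 170) x,d,h mm [ 13.2  65.3 -13.4]
(256, 170) x,d,h mm [ 16.1  79.  -12.1]
(260, 170) x,d,h mm [ 19.4  93.7 -12.9]
(264, 170) x,d,h mm [ 22.4 107.5 -11.7]
(268, 170) x,d,h mm [ 23.9 117.3  -0.8]
(272, 170) x,d,h mm [ 27.3 132.1  -1.4]
(276, 170) x,d,h mm [ 31.2 148.7  -5.7]
(280, 170) x,d,h mm [ 35.8 167.3 -14. ]
(284, 170) x,d,h mm [ 39.2 182.4 -14.4]
(288, 170) x,d,h mm [ 42.4 196.9 -13.3]
(292, 170) x,d,h mm [ 45.  210.   -9.1]
```

View pics/m3.png

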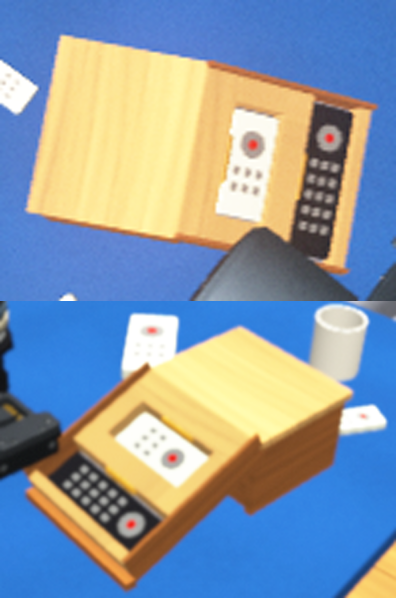

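Both remotes lie flat in their wells, with their top faces at about -13 mm, and the gripper is clear.

```bash
python3 -c "from rig import robot; print(robot.hand_in())"
```

```text
the job is handed in; nothing more can be done
None
```

The job is handed in: the last images show the white remote flat in the short well and the black one flat in the long well, both below their catches. Pressing the black one peaked at about 24 N (limit 80 N), the mug, votive and tin were never touched, and no verdict was returned at hand-in.

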